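# Find the socket key that fits the vessel's nut

## Robot

A 6-joint arm with a two-finger parallel gripper is mounted at the origin on a cart in front of the work surface, level with it; the furniture and walls round the work are solid. World frame = base frame: x ahead of the robot, y to its left, z up, the work surface at z = 0. Lengths are in m, angles in rad, forces in N, time in s.
With the tool pointing down it reaches from about 0.275 to 0.725 m from the base axis. Payload 15.9 kg.
Tool frame: the origin (TCP) lies between the finger pads; the fingertips stand 17 mm ahead of it and the grasp point (between the pads) lies 2 mm behind it; z points along the fingers, x is the direction in which the jaws open and shut, and the axes are right-handed (so a half turn about z gives the same grasp; the last joint's range is limited). The gripper opens to 85 mm and grips with 20 to 120 N. Pads are 22 mm wide; open, the fingers measure 114 mm over their backs; the gripper's body (76 mm by 85 mm) begins 54 mm behind the grasp point. The pads swing forward as they close: fully open they stand 13 mm farther back than shut.
Start: joints at [1.349, 0.213, -0.034, 1.323, 0, 1.571], TCP at [0.11, 0.488, 0.248] pointing down, gripper open.
Joint ranges: [-2.98, 2.98], [-0.74, 1.72], [-1.14, 1.35], [-2.1, 2.04], [-1.57, 1.44], [-3.14, 3.14]. Speed limits (rad/s): [1.89, 1.89, 2.39, 2.57, 3.14, 3.14].

## Interface

Orientations are given as a unit quaternion [x, y, z, w].
In Python, from cell import r, vision gives the robot as it stands.
- The arm moves only by the tool step_arm, never from a script. Its argument "deltas" is a list of rows, each a list of 7 numbers: the turn, a rotation vector about the tool's x, y, z as a fraction of full scale, then the shift along the tool's x, y, z as a fraction of full scale, then the opening, from -1 (shut) to 1 (fully open), so that 0 is half open. In form: [[rx, ry, rz, tx, ty, tz, gripper], ...]. A call has 1 to 5 rows; each row is the pose to reach, as a shift and turn from the pose commanded when the call began, along the tool's axes at that moment; what a row does not reach only later rows make up. Full scale, the value 1, is 0.2 m for a shift and pi/2 rad for a turn. A row lasts 1/8 s, in which the tool goes at most 62.5 mm and 10.7 degrees, less where a joint would pass 70% of its speed; a pose out of reach is approached as far as the arm can. A call with a number of a shift or a turn outside -1 to 1 is refused whole. A call with a gripper value outside its range is refused whole. The fingers move at their own pace and stop on an object; "newtons" is the grip in N (left out, the last holds). Time passes only in rows, so rows that repeat a pose let the fingers close. It gives the time, the measured TCP pose, the force and the opening at its end, in the units of the state.
- r.sense(): the state, without advancing time (a new reading comes with each control period).
- vision.read_camera(name): name is "scene" or "top" or "wrist"; returns a dict with "img" (384x512x3 uint8, red, green, blue), "z_map" (384x512 float32, m along the optical axis (not along the pixel's ray), 0 where there is no reading), "fovy" (degrees; the focal length in pixels is half the picture's height over the tangent of half this angle, whatever the lens; pixels are square), "cx", "cy" (the principal point, pixels), "dist" ([k1, k2, p1, p2, k3] as OpenCV has them; the pictures are not rectified), "view" (4x4, takes a point from world to camera coordinates). Camera axes: x right, y down, z forward; pixel columns grow to the right and rows downward; lengths in m; the calibration is good to about 2 mm. A picture is of the moment at which its call begins.
- r.sign_off(): hands the job in, once; it reports no verdict.
The state is a dict: "time_s": time; "joints": joint angles; "qd": joint speeds; "joint_torque": joint torques, N m; "eef_pos": TCP position; "eef_rot": TCP orientation; "ft_force": force on the tool from outside, world axes, zero at the start; "torque": the same for the moment, N m; "gripper_width": finger opening in m.
Only numpy, scipy, OpenCV 4.12 (cv2) and the standard library are available. Lean on these libraries where they do the work, as an engineer would, in place of code of your own. Each camera call takes 0.05 s, during which the arm holds its last target.

## Task

Really try the socket keys on the brass hex nut of the steel vessel, from the smallest (blue) up through yellow to green: set a key square on top of the nut and press lightly, and if it does not go on, stand it back upright in the tray compartment it came from. Push the first key that fits fully down over the nut and finish while still gripping it there, seated and upright. Keys not needed stay in their compartments, and nothing else on the desk is disturbed.

Things in the scene. Friction and masses are not known exactly. Their poses are not given: they have to be found in the camera images.
- vessel: squat steel vessel, fixed, 100 mm in diameter; flange lid, top 52 mm above the origin, with six 4 mm high screw heads 39 mm from the axis; washer (48 mm across), top at 54 mm; brass hex nut in the centre that does not turn. Origin: centre of the underside, z up; two opposite flats of the nut face the vessel's +x and -x, so a key fits at the vessel's yaw plus any multiple of 60 degrees, +-12 degrees
- nut_base (a point): point on the nut's axis at its foot, on the washer. The nut is 24 mm across flats and 18 mm high above this point, its top 3 mm bevelled inwards by 2.5 mm. A key fully home has its open end here; one that does not fit stops about 18 mm higher, on the nut's top. Axes as the vessel's
- tray: grey open tray, fixed, 58 mm (x) by 166 mm (y), 22 mm high, 4 mm walls and floor; three 50 mm square compartments in a row along its y, centres at y = -54, 0 and +54 mm; one key in each, in any order, the wings roughly along the tray's y. Origin: centre of the underside, z up
- socket_small: smallest key, upright on its open end: steel socket 30 mm in diameter, 34 mm tall, with a hex cavity 18 mm across flats, 22 mm deep, open below (flats face +x, -x); 20 mm neck to 42 mm up, 9 mm stem; blue wing to grip, 12 mm thick (x), 34 mm long (y), 64 to 94 mm above the origin; blue band. Origin: centre of the open underside, z up. 0.1 to 0.16 kg
- socket_medium: medium key, upright on its open end: steel socket 38 mm in diameter, 34 mm tall, with a hex cavity 26.4 mm across flats, 22 mm deep, open below (flats face +x, -x); 20 mm neck to 42 mm up, 9 mm stem; yellow wing to grip, 12 mm thick (x), 34 mm long (y), 64 to 94 mm above the origin; yellow band. Origin: centre of the open underside, z up. 0.1 to 0.16 kg
- socket_large: largest key, upright on its open end: steel socket 46 mm in diameter, 34 mm tall, with a hex cavity 33 mm across flats, 22 mm deep, open below (flats face +x, -x); 20 mm neck to 42 mm up, 9 mm stem; green wing to grip, 12 mm thick (x), 34 mm long (y), 64 to 94 mm above the origin; green band. Origin: centre of the open underside, z up. 0.1 to 0.16 kg
- calculator: loose bystander: white pocket calculator, 140x82x16 mm, origin under its centre
- timer: loose bystander: grey bench timer, 58x64x20 mm, origin under its centre
- petri_dish: loose bystander: clear glass dish, 60 mm in diameter, 14 mm high, origin under its centre
There are look-alikes about, which are no part of the job. What is shaped like the socket_small but red is not meant.

How it is judged:
On the way, in this order (a step that is already met when the one before it is completed fails the run):
1. the small key has been set on the nut's top and pressed lightly (axes within 8 mm, upright, over 0.7 N on the vessel) (horizontal distance between socket_small and nut_base below 0.008 m and z of socket_small in the frame of nut_base between 0.012 and 0.024 m and angle between socket_small's own z axis and vertical below 0.15 rad and contact force between socket_small and vessel above 0.7 N), for 0.05 s.
2. the small key stands released and upright in the compartment it came from (distance of socket_small from where it was at the start of the episode below 0.022 m and angle between socket_small's own z axis and vertical below 0.12 rad and contact force between the fingers and socket_small below 0.2 N), for 0.2 s.
3. the medium key is gripped and fully down over the nut (horizontal distance between socket_medium and nut_base below 0.004 m and z of socket_medium in the frame of nut_base between -0.003 and 0.004 m and angle between socket_medium's own z axis and vertical below 0.08 rad and contact force between the fingers and socket_medium above 2 N), for 0.3 s.
At the end, for the whole second after the job is handed in: the gripper still holds the medium key (over 2 N), which is on the nut: axis within 4 mm, open end within 4 mm of the washer, upright within 0.08 rad; the small and large keys stand untouched and upright (0.12 rad) within 22 mm of where they started, each in its own compartment (all of step 2 and all of step 3 and distance of socket_large from where it was at the start of the episode below 0.022 m and angle between socket_large's own z axis and vertical below 0.12 rad and contact force between the fingers and socket_large below 0.2 N); the arm keeps its last pose, push and grip.
It fails at once if a bystander is pushed away (over 30 mm) (distance of any of calculator, timer, petri_dish from where it was at the start of the episode above 0.03 m).
It fails at once if the large key is taken from its compartment (moved over 30 mm) (distance of socket_large from where it was at the start of the episode above 0.03 m).
It also fails if it takes over 48 s, if anything falls off the work surface, if the arm or the gripper's body presses on something with over 40 N, if the wrist force passes 120 N, or if a joint passes its speed limit or range.

## Working session

There is one attempt and no reset: what is moved stays moved. The work goes in short steps, Python scripts to look and compute and a tool call to move; the robot and the scene stay as the last step left them, time stands still between calls to the robot, and variables do not carry over. Pictures are saved under pics/ and viewed, and the job is handed in when it is done.

Besides the shell and the picture viewer there is one more tool, called after "Request:" as name([rows], argument=value, ...), one row to a line, values as JSON. step_arm: Moves the arm, as the interface text tells. Its arguments: {"type":"object","properties":{"deltas":{"type":"array"},"newtons":{"type":"number"}},"required":["deltas"]}

```bash
mkdir -p pics; ls
python3 - <<'E'
from cell import r, vision
import cv2,numpy as np,pickle
print(r.sense())
d={}
for n in ["scene","top","wrist"]:
    c=vision.read_camera(n); d[n]=c
    cv2.imwrite(f"pics/{n}0.png",c["img"][:,:,::-1])
    print(n,c["fovy"],c["cx"],c["cy"],c["dist"],np.round(c["view"],3).tolist())
pickle.dump(d,open("c0.pkl","wb"))
E
```

```text
pics
{'time_s': 0.0, 'joints': array([ 1.34903328e+00,  2.13361315e-01, -3.50430930e-02,  1.32349963e+00,
        5.01886429e-06,  1.57078417e+00]), 'qd': array([ 7.62815931e-06,  2.43126448e-04, -1.12847959e-03,  3.80621520e-04,
       -1.21475810e-03, -5.61335754e-04]), 'joint_torque': array([ 7.41860749e-04, -6.86156631e+01,  4.87125957e+01,  1.73708569e-02,
        1.44626656e-04, -1.70272210e-05]), 'eef_pos': array([0.10990422, 0.48744884, 0.24781992]), 'eef_rot': array([ 7.81004993e-01,  6.24524535e-01, -4.34133630e-04,  3.43929859e-04]), 'ft_force': array([-0.20975541, -0.29537563, -0.56003958]), 'torque': array([-0.03429586,  0.03288102, -0.0306674 ]), 'gripper_width': 0.0855418071285142}
scene 52.285344061044526 249.24804470291437 189.2305705548185 [0.01140485 0.         0.         0.         0.        ] [[-0.558, -0.829, -0.017, 0.144], [-0.501, 0.353, -0.79, 0.441], [0.661, -0.433, -0.613, 0.44], [0.0, 0.0, 0.0, 1.0]]
top 46.45317162582403 247.7562767268618 186.14968031751926 [-0.15000627  0.          0.          0.          0.        ] [[0.01, -1.0, -0.007, -0.22], [-0.999, -0.01, -0.05, 0.578], [0.05, 0.007, -0.999, 0.936], [0.0, 0.0, 0.0, 1.0]]
wrist 59.09559912039159 254.96349509063026 186.09799064136945 [-0.02688567  0.          0.          0.          0.        ] [[0.22, 0.975, -0.0, -0.499], [0.921, -0.208, 0.329, -0.043], [0.321, -0.073, -0.944, 0.379], [0.0, 0.0, 0.0, 1.0]]
```

View pics/scene0.png

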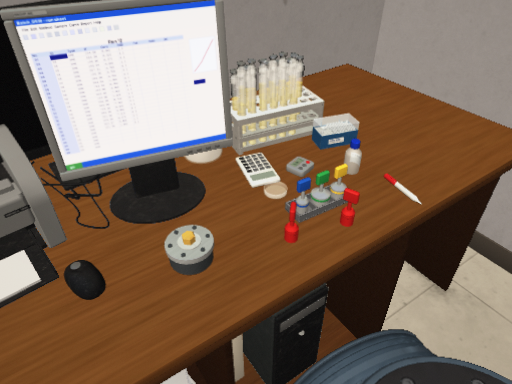

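View pics/top0.png

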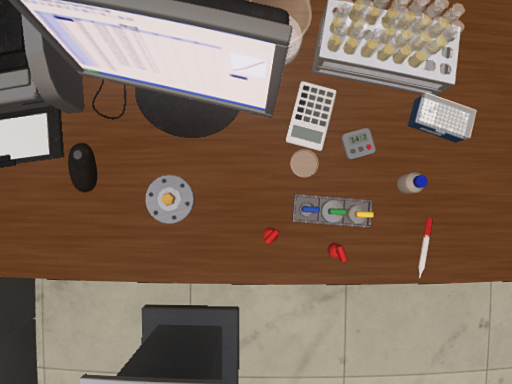

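View pics/wrist0.png

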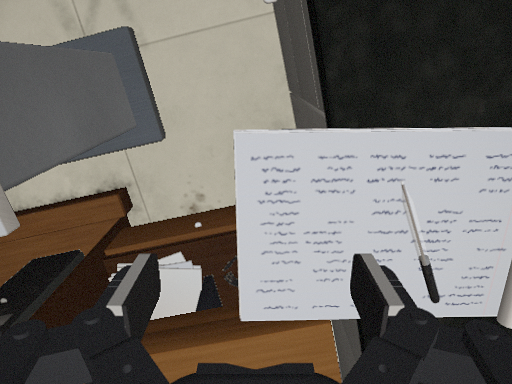

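The scene view shows the steel vessel with its brass nut at about (189,237). The keys stand in the tray: blue wing (304,185), green (322,177), yellow (341,171). Two red look-alikes are at (292,225) and (349,208). In the top view the vessel is at (169,199), blue at (310,210), green at (338,212) and yellow at (365,214). The wrist view shows only the floor and some paper.

Possible mix-ups for the small key:
- Blue wing at top (310,210). This is the one to use.
- Red look-alikes at top (271,236) and (337,252).
- Blue bottle cap at top (420,181).

Next I'll measure these.

```bash
cat > h.py <<'E'
import cv2,numpy as np
def K(c):
    f=192/np.tan(np.radians(c["fovy"])/2); return np.array([[f,0,c["cx"]],[0,f,c["cy"]],[0,0,1.]])
def und(c,uv): return cv2.undistortPoints(np.array(uv,float).reshape(-1,1,2),K(c),np.array(c["dist"],float)).reshape(-1,2)
def w(c,P): V=np.array(c["view"]); return (P-V[:3,3])@V[:3,:3]
def plane(c,uv,z):
    n=und(c,uv); V=np.array(c["view"]); d=np.c_[n,np.ones(len(n))]@V[:3,:3]; o=-V[:3,:3].T@V[:3,3]
    return o+d*((z-o[2])/d[:,2])[:,None]
def cloud(c,m):
    ys,xs=np.nonzero(m); z=c["z_map"][ys,xs]; ok=z>0; n=und(c,np.c_[xs,ys][ok]); return w(c,np.c_[n,np.ones(len(n))]*z[ok][:,None]),np.c_[xs,ys][ok]
def proj(c,P):
    V=np.array(c["view"]); r,_=cv2.Rodrigues(V[:3,:3]); return cv2.projectPoints(np.array(P,float).reshape(-1,3),r,V[:3,3],K(c),np.array(c["dist"],float))[0].reshape(-1,2)
R={"blue":((105,120,60),(128,255,255)),"green":((50,120,50),(85,255,255)),"yellow":((22,150,120),(32,255,255)),"brass":((12,110,110),(24,255,255))}
def mask(c,k):
    h=cv2.cvtColor(c["img"],cv2.COLOR_RGB2HSV); return cv2.inRange(h,R[k][0],R[k][1])
def blobs(c,k,amin=8):
    n,l,s,ce=cv2.connectedComponentsWithStats(mask(c,k))
    return [(ce[i],s[i],l==i) for i in range(1,n) if s[i,4]>=amin]
E
python3 - <<'E'
from h import *; import pickle
d=pickle.load(open("c0.pkl","rb"))
for n in ["top","scene"]:
  c=d[n]; print(n)
  for k in ["blue","green","yellow","brass"]:
    for ce,s,m in blobs(c,k):
      P,_=cloud(c,m); 
      if len(P)==0: continue
      zt=np.percentile(P[:,2],90); T=P[P[:,2]>zt-.006]
      print(k,ce.round(1),s[:].tolist(),"ztop %.3f"%zt,"med",np.median(P,0).round(3),"topmean",T.mean(0).round(4), "rect on .094",)
c=d["top"]
def crop(c,x0,y0,x1,y1,s,n): cv2.imwrite(n,cv2.resize(c["img"][y0:y1,x0:x1,::-1],None,fx=s,fy=s,interpolation=cv2.INTER_CUBIC))
crop(c,260,180,400,270,5,"pics/t_tray.png"); crop(c,140,170,200,230,9,"pics/t_ves.png")
crop(d["scene"],270,150,380,250,6,"pics/s_tray.png")
E
```

```text
top
blue [63.4 18.1] [56, 17, 16, 4, 21] ztop 0.381 med [0.797 0.046 0.378] topmean [0.7969 0.0464 0.378 ] rect on .094
blue [181.7  90.5] [99, 72, 166, 39, 254] ztop 0.159 med [ 0.75  -0.087  0.154] topmean [ 0.7508 -0.0838  0.1564] rect on .094
blue [414.5 109.8] [409, 97, 12, 27, 109] ztop 0.039 med [ 0.75  -0.574  0.024] topmean [ 0.7502 -0.5742  0.0383] rect on .094
blue [420.1 181.1] [413, 176, 15, 11, 131] ztop 0.096 med [ 0.59  -0.556  0.094] topmean [ 0.5897 -0.5585  0.0942] rect on .094
blue [310.3 209. ] [302, 206, 18, 7, 92] ztop 0.099 med [ 0.533 -0.336  0.097] topmean [ 0.5329 -0.3367  0.0969] rect on .094
green [337.2 211. ] [329, 209, 17, 5, 81] ztop 0.099 med [ 0.529 -0.389  0.096] topmean [ 0.5294 -0.3899  0.0965] rect on .094
yellow [365.  214.2] [357, 212, 16, 5, 57] ztop 0.099 med [ 0.524 -0.444  0.097] topmean [ 0.5235 -0.4433  0.0971] rect on .094
brass [356.9   2.2] [354, 0, 6, 5, 18] ztop 0.192 med [ 0.913 -0.412  0.186] topmean [ 0.9114 -0.4133  0.1898] rect on .094
brass [318.1   8.4] [313, 8, 11, 2, 18] ztop 0.002 med [ 0.985 -0.369 -0.001] topmean [ 9.848
[... 12700 characters left out ...]
1] topmean [9.235e-01 4.730e-02 7.000e-04] rect on .094
brass [ 61.8 189.2] [54, 186, 18, 8, 52] ztop 0.002 med [0.962 0.117 0.001] topmean [9.619e-01 1.164e-01 8.000e-04] rect on .094
brass [ 80.4 189.7] [74, 186, 13, 8, 60] ztop 0.002 med [0.932 0.076 0.001] topmean [9.316e-01 7.690e-02 7.000e-04] rect on .094
brass [335.8 191.6] [330, 187, 14, 8, 33] ztop 0.034 med [ 0.516 -0.429  0.031] topmean [ 0.5175 -0.4292  0.0314] rect on .094
brass [ 89.  212.2] [69, 197, 38, 30, 602] ztop 0.002 med [0.825 0.083 0.001] topmean [8.295e-01 8.410e-02 5.000e-04] rect on .094
brass [188.1 237.5] [182, 231, 13, 14, 147] ztop 0.073 med [ 0.545 -0.049  0.07 ] topmean [ 0.5491 -0.0502  0.0714] rect on .094
```

View pics/t_tray.png

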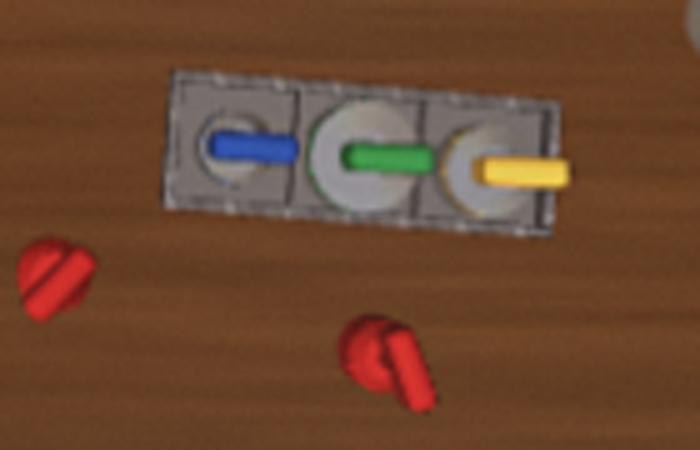

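View pics/t_ves.png

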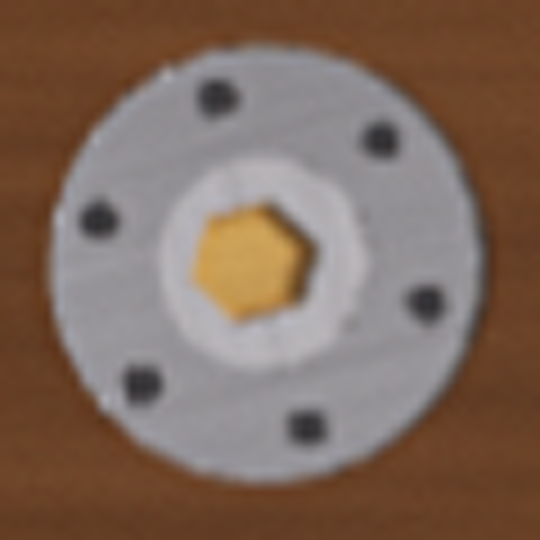

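View pics/s_tray.png

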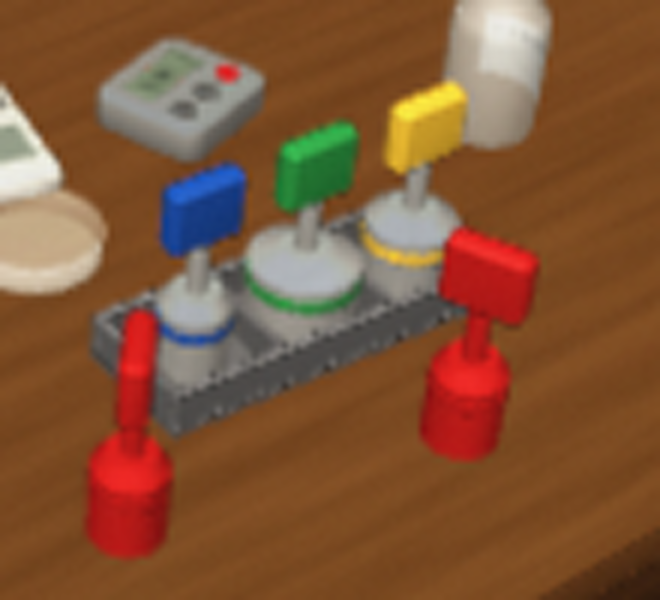

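The close crops confirm the choice. The steel key with the blue wing and band is in the end compartment nearest the vessel, green is in the middle and yellow at the far end. The two plain red ones stand outside the tray. Wing tops measure z≈0.097, where 0.098 is expected, and the nut top 0.072, as expected.

Next is a motion helper, wing yaws and wrist camera geometry.

```bash
cat >> h.py <<'E'
from scipy.spatial.transform import Rotation as Ro
def go(s,p,heading,base=None,tilt=True):
    """fractions (tool axes) from state to world p, tool down with tool x at world heading"""
    R0=Ro.from_quat(s["eef_rot"]); x=np.array([np.cos(heading),np.sin(heading),0]); z=np.array([0,0,-1.])
    Rt=Ro.from_matrix(np.c_[x,np.cross(z,x),z]); rv=(R0.inv()*Rt).as_rotvec()/(np.pi/2)
    t=R0.inv().apply(np.array(p)-s["eef_pos"])/.2
    return np.r_[rv,t].round(4)
def hd(s): 
    x=Ro.from_quat(s["eef_rot"]).as_matrix()[:,0]; return np.arctan2(x[1],x[0])
E
python3 - <<'E'
from h import *; import pickle
from cell import r
d=pickle.load(open("c0.pkl","rb")); s=r.sense()
V=np.array(d["wrist"]["view"]); C=-V[:3,:3].T@V[:3,3]; R0=Ro.from_quat(s["eef_rot"])
print("cam in tool",R0.inv().apply(C-s["eef_pos"]).round(4),"fwd in tool",R0.inv().apply(V[2,:3]).round(3),"right",R0.inv().apply(V[0,:3]).round(3))
for n in["top","scene"]:
  c=d[n]
  for k in["blue","green","yellow"]:
    for ce,st,m in blobs(c,k):
      P,uv=cloud(c,m); 
      if not len(P): continue
      if np.hypot(*(P[:,:2].mean(0)-[.527,-.39]))>.09 or P[:,2].max()<.08: continue
      T=uv[P[:,2]>.092]; Q=plane(c,T,.098)[:,:2].astype(np.float32)
      (cx,cy),(w_,h_),a=cv2.minAreaRect(Q); q=Q-Q.mean(0); u,sv,vt=np.linalg.svd(q); 
      print(n,k,len(T),"rect",round(cx,4),round(cy,4),round(w_,4),round(h_,4),"mean",Q.mean(0).round(4),"long dir deg",np.degrees(np.arctan2(vt[0,1],vt[0,0])).round(1)%180)
print("j",s["joints"].round(3),hd(s))
print(go(s,[.11,.488,.248],hd(s)), go(s,[.5,-.33,.25],-.085))
E
```

```text
cam in tool [-0.0006 -0.084  -0.1234] fwd in tool [0.    0.329 0.944] right [ 1.  0. -0.]
top blue 87 rect 0.5327 -0.3365 0.0331 0.0104 mean [ 0.5329 -0.3366] long dir deg 88.4
top green 76 rect 0.5294 -0.3891 0.0078 0.0294 mean [ 0.5294 -0.3895] long dir deg 89.2
top yellow 56 rect 0.5235 -0.4424 0.0301 0.0069 mean [ 0.5235 -0.4431] long dir deg 87.3
scene blue 60 rect 0.5296 -0.3319 0.0349 0.0144 mean [ 0.5296 -0.3321] long dir deg 90.5
scene green 55 rect 0.5255 -0.3852 0.0343 0.0153 mean [ 0.5257 -0.3847] long dir deg 94.4
scene yellow 46 rect 0.5203 -0.4394 0.0342 0.0142 mean [ 0.5213 -0.4381] long dir deg 92.2
j [ 1.349  0.213 -0.035  1.324 -0.     1.571] 1.3490153244966017
[ 0.      0.0005  0.      0.0024 -0.0002 -0.0003] [ 4.0000e-04  4.0000e-04  9.1290e-01 -3.5584e+00  2.8017e+00 -7.2000e-03]
```

```bash
cat >> h.py <<'E'
import json
def cmd(): 
    a=json.load(open("cmd.json")); return {"eef_pos":np.array(a[0]),"eef_rot":np.array(a[1])}
def setc(p,q): json.dump([list(map(float,p)),list(map(float,q))],open("cmd.json","w"))
def app(row):
    c=cmd(); R0=Ro.from_quat(c["eef_rot"]); setc(c["eef_pos"]+R0.apply(np.array(row[3:6])*.2),(R0*Ro.from_rotvec(np.array(row[:3])*np.pi/2)).as_quat()); c=cmd(); return c["eef_pos"].round(4),hd(c).round(4)
E
python3 - <<'E'
from h import *; from cell import r
s=r.sense(); setc([.11,.488,.248],[np.sin(.5*1.349+0),0,0,0]); 
x=np.array([np.cos(1.349),np.sin(1.349),0]); z=np.array([0,0,-1.])
setc([.11,.488,.248],Ro.from_matrix(np.c_[x,np.cross(z,x),z]).as_quat())
print(app([0,0,.35,-.95,.75,0]), "then", go(cmd(),[.5,-.33,.25],-.03))
E
```

```text
(array([0.2145, 0.2697, 0.248 ]), np.float64(0.7992)) then [ 0.      0.      0.5279 -1.154   3.1137 -0.01  ]
```

Request:
step_arm([
  [0,0,0.07,-0.19,0.15,0,1],
  [0,0,0.14,-0.38,0.3,0,1],
  [0,0,0.21,-0.57,0.45,0,1],
  [0,0,0.28,-0.76,0.6,0,1],
  [0,0,0.35,-0.95,0.75,0,1],
], newtons=40)

```text
time_s: 0.78
eef_pos: [0.2148, 0.268, 0.2482]
eef_rot: [0.922, 0.388, 0.0, 0.0]
ft_force: [1.0, 0.6, -0.2]
gripper_width: 0.0854
```

Request:
step_arm([
  [0,0,0.05,-0.08,0.2,0,1],
  [0,0,0.1,-0.16,0.4,0,1],
  [0,0,0.15,-0.24,0.6,0,1],
  [0,0,0.2,-0.32,0.8,0,1],
  [0,0,0.25,-0.4,1.0,0,1],
])

```text
time_s: 1.4
eef_pos: [0.3023, 0.0712, 0.2483]
eef_rot: [0.98, 0.201, 0.0, -0.0]
ft_force: [1.4, 0.4, 0.2]
gripper_width: 0.086
```

Run:
```python
from h import *
print(app([0,0,.25,-.4,1,0]), "then", go(cmd(),[.5,-.33,.25],-.03))
```

```text
(array([0.3021, 0.0729, 0.248 ]), np.float64(0.4065)) then [ 0.      0.      0.2779  0.1123  2.2414 -0.01  ]
```

Request:
step_arm([
  [0,0,0.05,0.02,0.22,0,0.3],
  [0,0,0.1,0.04,0.44,0,0.3],
  [0,0,0.15,0.06,0.66,0,0.3],
  [0,0,0.2,0.08,0.88,0,0.3],
  [0,0,0.25,0.09,1.0,0,0.3],
])

```text
time_s: 2.02
eef_pos: [0.3982, -0.1058, 0.248]
eef_rot: [1.0, 0.005, -0.0, -0.0]
ft_force: [0.6, 0.4, 0.2]
gripper_width: 0.0555
```

Run:
```python
from h import *
print(app([0,0,.25,.09,1,0]), "then", go(cmd(),[.53,-.32,.25],-.02))
```

```text
(array([ 0.3977, -0.1037,  0.248 ]), np.float64(0.0138)) then [ 0.      0.      0.0215  0.6464  1.0904 -0.01  ]
```

Request:
step_arm([
  [0,0,0.02,0.14,0.22,0,0],
  [0,0,0.02,0.28,0.44,0,0],
  [0,0,0.02,0.42,0.66,0,0],
  [0,0,0.02,0.56,0.88,0,0],
  [0,0,0.02,0.64,1.0,0,0],
])

```text
time_s: 2.65
eef_pos: [0.5291, -0.3041, 0.2473]
eef_rot: [1.0, -0.009, -0.0, -0.0]
ft_force: [0.3, 0.9, 0.1]
gripper_width: 0.0426
```

Run:
```python
from h import *
print(app([0,0,.02,.64,1,0]))
from cell import r,vision; import pickle
c=vision.read_camera("wrist"); pickle.dump([c,r.sense()],open("w1.pkl","wb")); cv2.imwrite("pics/w1.png",c["img"][:,:,::-1]); s=r.sense(); print(s["eef_pos"],hd(s),s["ft_force"])
```

```text
(array([ 0.5285, -0.3019,  0.248 ]), np.float64(-0.0176))
[ 0.52996093 -0.30579487  0.24666784] -0.01926955150181014 [-2.40035268 -0.12324553 -1.5525283 ]
```

View pics/w1.png

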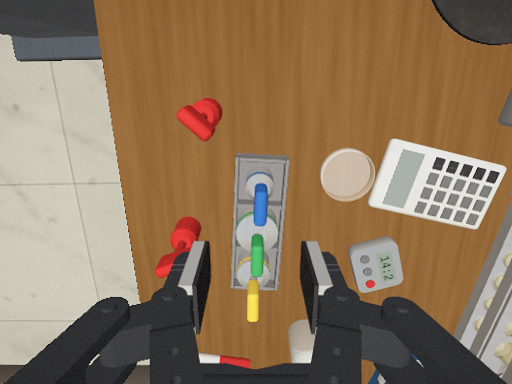

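The wrist view shows the tray with the blue wing at (260,205), green (257,255) and yellow (253,300). The red look-alikes are outside the tray at (200,120) and (180,245), and the fingers straddle clear of everything.

```bash
cat > wm.py <<'E'
from h import *
def wings(c):
  for k in["blue","green","yellow"]:
    for ce,st,m in blobs(c,k,30):
      P,uv=cloud(c,m)
      if not len(P) or P[:,2].max()<.08: continue
      sel=P[:,2]>P[:,2].max()-.012
      T=uv[sel]
      T=uv; zt=np.percentile(P[:,2],97)
      top=P[:,2]>zt-.004; Q=plane(c,uv[top],.098)[:,:2]
      (cx,cy),wh,a=cv2.minAreaRect(Q.astype(np.float32)); vt=np.linalg.svd(Q-Q.mean(0))[2]
      print(k,ce.round(1),len(Q),"zt %.4f"%zt,"rect",round(cx,4),round(cy,4),np.round(wh,4),"mean",Q.mean(0).round(4),"long deg",np.degrees(np.arctan2(vt[0,1],vt[0,0])).round(1)%180)
E
python3 - <<'E'
from wm import *; import pickle
from cell import r,vision
c=pickle.load(open("w1.pkl","rb"))[0]; wings(c)
c=vision.read_camera("wrist"); s=r.sense(); print(s["eef_pos"],hd(s),s["joints"].round(3)); wings(c)
V=np.array(c["view"]); C=-V[:3,:3].T@V[:3,3]; R0=Ro.from_quat(s["eef_rot"])
print("cam in tool",R0.inv().apply(C-s["eef_pos"]).round(4))
E
```

```text
blue [260.2 204.4] 398 zt 0.0967 rect 0.5336 -0.3354 [0.0321 0.0111] mean [ 0.5336 -0.3354] long deg 86.6
green [256.9 255.4] 317 zt 0.0966 rect 0.5295 -0.3883 [0.0319 0.0103] mean [ 0.5297 -0.388 ] long deg 87.5
yellow [252.6 301. ] 306 zt 0.0965 rect 0.5248 -0.4393 [0.0344 0.0108] mean [ 0.5244 -0.4399] long deg 88.6
[ 0.52913978 -0.30420368  0.24677363] -0.019201299467945604 [-0.522  0.452  0.296  1.416 -0.     1.068]
blue [259.3 202.8] 405 zt 0.0968 rect 0.5335 -0.3361 [0.0312 0.0111] mean [ 0.5336 -0.3355] long deg 86.1
green [256.  253.9] 319 zt 0.0965 rect 0.5298 -0.3885 [0.0318 0.0103] mean [ 0.5299 -0.3879] long deg 88.5
yellow [251.6 300. ] 310 zt 0.0964 rect 0.5246 -0.4399 [0.0332 0.0108] mean [ 0.5244 -0.44  ] long deg 88.0
cam in tool [ 0.0014 -0.0824 -0.1233]
```

Run:
```python
from h import *
print(go(cmd(),[.5335,-.336,.082],-.05),go(cmd(),[.5335,-.336,.12],-.05))
import pickle
d=pickle.load(open("c0.pkl","rb"))
c=d["top"]
for ce,st,m in blobs(c,"brass"):
  if np.hypot(*(ce-[167,198]))<6:
    P,uv=cloud(c,m); Q=plane(c,uv[P[:,2]>.066],.072)[:,:2]; print("nut",Q.mean(0).round(4), len(Q))
    q=Q-Q.mean(0); rr=np.hypot(*q.T); a=np.arctan2(q[:,1],q[:,0]); sel=rr>.0085
    ph=np.angle(np.sum(rr[sel]**6*np.exp(6j*a[sel])))/6; print("vertex dir deg mod60",np.degrees(ph)%60,"flat normal",(np.degrees(ph)+30)%60)
# dark screw heads
g=cv2.cvtColor(c["img"],cv2.COLOR_RGB2GRAY); m=(g<75).astype(np.uint8); n,l,st,ce=cv2.connectedComponentsWithStats(m)
for i in range(1,n):
  if np.hypot(*(ce[i]-[169,199]))<23 and st[i,4]>4:
    p=plane(c,[ce[i]],.056)[0]; print(ce[i].round(1),st[i,4],p.round(4),np.degrees(np.arctan2(p[1]+.0545,p[0]-.55)).round(1))
```

```text
[0.     0.     0.0206 0.0281 0.1699 0.83  ] [0.     0.     0.0206 0.0281 0.1699 0.64  ]
nut [ 0.5508 -0.0539] 115
vertex dir deg mod60 43.50456168102264 flat normal 13.504561681022643
[163.9 180.1] 8 [ 0.5887 -0.0429  0.056 ] 16.7
[181.9 185.1] 8 [ 0.5788 -0.0801  0.056 ] -41.6
[150.5 194. ] 8 [ 0.5601 -0.0157  0.056 ] 75.4
[187.  203.3] 7 [ 0.542  -0.0912  0.056 ] -102.3
[155.3 212.1] 9 [ 0.5232 -0.0264  0.056 ] 133.6
[173.7 217. ] 7 [ 0.5138 -0.0644  0.056 ] -164.6
```

Request:
step_arm([
  [0,0,0.02,0.028,0.17,0.1,0],
  [0,0,0.0206,0.028,0.17,0.3,0],
  [0,0,0.0206,0.028,0.17,0.5,0],
  [0,0,0.0206,0.028,0.17,0.58,0],
  [0,0,0.0206,0.028,0.17,0.58,0],
])

```text
time_s: 3.38
eef_pos: [0.5331, -0.3357, 0.1322]
eef_rot: [1.0, -0.025, -0.001, -0.0]
ft_force: [-0.6, 0.5, 2.0]
gripper_width: 0.0424
```

Run:
```python
from wm import *
print(app([0,0,.0206,.028,.17,.58]))
from cell import r,vision; import pickle
c=vision.read_camera("wrist"); cv2.imwrite("pics/w2.png",c["img"][:,:,::-1]); s=r.sense(); print(s["eef_pos"],hd(s),s["ft_force"]);wings(c)
```

```text
(array([ 0.5335, -0.336 ,  0.132 ]), np.float64(-0.05))
[ 0.5336926  -0.33620618  0.13341916] -0.049743091704966866 [0.63162004 0.19905616 0.21323366]
blue [255.2 230.1] 1086 zt 0.0967 rect 0.5339 -0.335 [0.0326 0.0106] mean [ 0.5337 -0.3349] long deg 86.7
green [252.9 307.4] 816 zt 0.0964 rect 0.5299 -0.3867 [0.0326 0.0107] mean [ 0.53   -0.3863] long deg 88.3
yellow [249.  354.8] 96 zt 0.0931 rect 0.5258 -0.421 [0.0056 0.0097] mean [ 0.5262 -0.4212] long deg 165.0
```

View pics/w2.png

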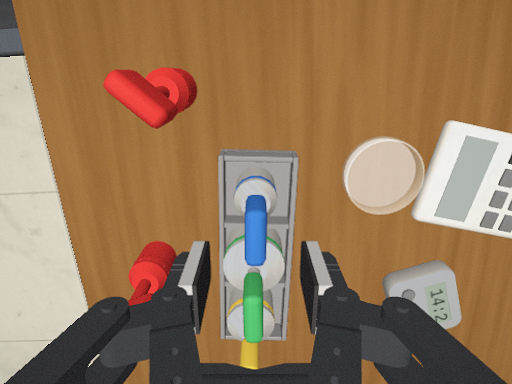

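The blue wing at (255,230) is centred between the open fingers, with its long axis square to the jaw direction. Descending and gripping.

Request:
step_arm([
  [0,0,0,0,0,0.12,0],
  [0,0,0,0,0,0.25,0],
  [0,0,0,0,0,0.25,0],
  [0,0,0,0,0,0.25,-1],
  [0,0,0,0,0,0.25,-1],
], newtons=40)

```text
time_s: 4.05
eef_pos: [0.5343, -0.3368, 0.0841]
eef_rot: [1.0, -0.025, 0.001, 0.001]
ft_force: [-0.4, 0.6, 8.8]
gripper_width: 0.0117
```

Request:
step_arm([
  [0,0,0,0,0,0,-1],
  [0,0,0,0,0,0,-1],
])

```text
time_s: 4.3
eef_pos: [0.5344, -0.3367, 0.0841]
eef_rot: [1.0, -0.025, 0.001, 0.001]
ft_force: [0.3, 1.3, 7.7]
gripper_width: 0.0112
```

Run:
```python
from wm import *
print(app([0,0,0,0,0,.25]))
from cell import r
s=r.sense(); print(s["eef_pos"],hd(s),s["ft_force"],s["gripper_width"])
```

```text
(array([ 0.5335, -0.336 ,  0.082 ]), np.float64(-0.05))
[ 0.53435751 -0.33673004  0.0840917 ] -0.04989955566219147 [0.34328466 1.30615631 7.6638231 ] 0.011177458824473626
```

Request:
step_arm([
  [0,0,0,0,0,-0.1,-1],
  [0,0,0,0,0,-0.25,-1],
  [0,0,0,0,0,-0.4,-1],
  [0,0,0,0,0,-0.5,-1],
  [0,0,0,0,0,-0.5,-1],
])

```text
time_s: 4.92
eef_pos: [0.5343, -0.3368, 0.1843]
eef_rot: [1.0, -0.025, 0.002, 0.001]
ft_force: [0.0, 0.5, -1.9]
gripper_width: 0.011
```

Run:
```python
from wm import *
print(app([0,0,0,0,0,-.5]))
from cell import r,vision
s=r.sense(); print(s["eef_pos"],hd(s),s["ft_force"],s["gripper_width"])
c=vision.read_camera("wrist"); cv2.imwrite("pics/w3.png",c["img"][:,:,::-1])
print(go(cmd(),[.551,-.0537,.182],.26))
```

```text
(array([ 0.5335, -0.336 ,  0.182 ]), np.float64(-0.05))
[ 0.53433458 -0.33682384  0.18434095] -0.04995476146958381 [ 0.04577466  0.52307351 -1.86092374] 0.011032101966739162
[ 0.      0.     -0.1973  0.017  -1.4143  0.    ]
```

View pics/w3.png

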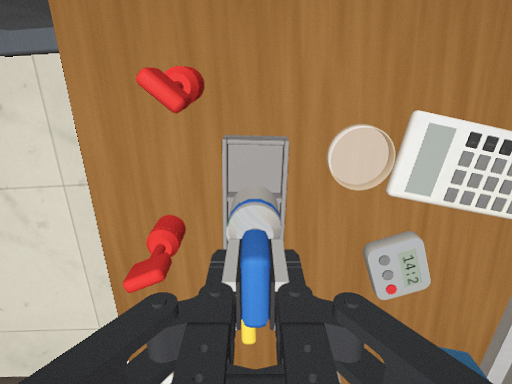

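The blue key is in the jaws and its compartment at (255,165) is empty and visible.

Request:
step_arm([
  [0,0,-0.04,0,-0.15,0,-1],
  [0,0,-0.08,0,-0.35,0,-1],
  [0,0,-0.12,0,-0.55,0,-1],
  [0,0,-0.16,0,-0.75,0,-1],
  [0,0,-0.2,0,-0.9,0,-1],
])

```text
time_s: 5.6
eef_pos: [0.5418, -0.1548, 0.1812]
eef_rot: [0.991, 0.133, -0.001, -0.0]
ft_force: [0.9, 0.5, -1.0]
gripper_width: 0.0114
```

Run:
```python
from wm import *
setc([0.5343,-0.3368,0.1843],cmd()["eef_rot"])
print(app([0,0,-.2,0,-.9,0]))
from cell import r,vision
s=r.sense(); print(s["eef_pos"],hd(s))
print(go(cmd(),[.551,-.0537,.184],.26))
```

```text
(array([ 0.5433, -0.157 ,  0.1843]), np.float64(0.2642))
[ 0.54184868 -0.15482268  0.18121219] 0.2669156094949472
[ 0.      0.      0.0027  0.1721 -0.4886  0.0015]
```

Request:
step_arm([
  [0,0,0,0.04,-0.12,0,-1],
  [0,0,0,0.1,-0.3,0,-1],
  [0,0,0,0.15,-0.43,0,-1],
  [0,0,0,0.17,-0.485,0,-1],
  [0,0,0,0.17,-0.485,0,-1],
])

```text
time_s: 6.22
eef_pos: [0.5497, -0.0538, 0.1817]
eef_rot: [0.991, 0.132, -0.0, -0.0]
ft_force: [-0.4, 0.4, -1.5]
gripper_width: 0.0116
```

Run:
```python
from wm import *
q=cmd()["eef_rot"]
setc([.5425,-.1562,.182],q)
print(app([0,0,0,.17,-.485,0]))
from cell import r,vision; import pickle
d={}
for n in["wrist","scene","top"]:
  c=d[n]=vision.read_camera(n); cv2.imwrite(f"pics/{n}4.png",c["img"][:,:,::-1])
pickle.dump(d,open("c4.pkl","wb"))
s=r.sense(); print(s["eef_pos"],hd(s),s["ft_force"])
```

```text
(array([ 0.55  , -0.0537,  0.182 ]), np.float64(0.2642))
[ 0.54982494 -0.05488367  0.18208383] 0.2633337712038945 [-0.67258267  0.07925267 -0.71389655]
```

View pics/wrist4.png

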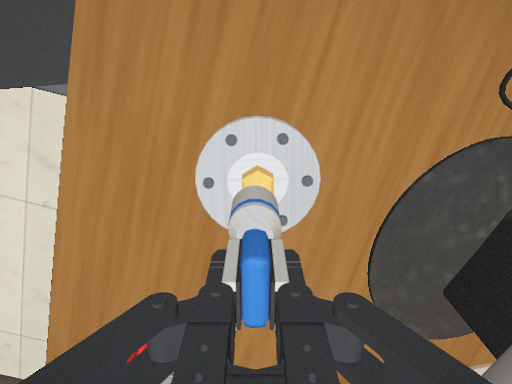

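View pics/scene4.png

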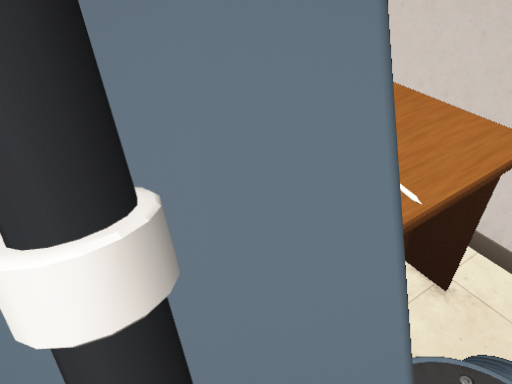

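The wrist view shows the key held over the vessel (disc centre about (258,178)). The nut's flats face left and right, so the yaw matches the jaws, and the arm blocks the scene view. Checking the axis from the flange rim and screws in this view.

```bash
cat > vs.py <<'E'
from h import *
def vessel(c,guess):
    # screws: dark spots, projected window
    g=cv2.cvtColor(c["img"],cv2.COLOR_RGB2GRAY); n,l,st,ce=cv2.connectedComponentsWithStats((g<120).astype(np.uint8))
    S=[]
    for i in range(1,n):
        if not 15<st[i,4]<400: continue
        p=plane(c,[ce[i]],.056)[0,:2]; d=np.hypot(*(p-guess))
        if .033<d<.045: S.append(p)
    S=np.array(S)
    from scipy.optimize import least_squares
    f=lambda v: (np.hypot(*(S-v).T)-.039)*1000
    o=least_squares(f,guess); a=np.degrees(np.arctan2(*(S-o.x).T[::-1]))%60
    print("screws",len(S),"centre",o.x.round(4),"res mm",np.round(o.fun,2),"ang",a.round(1))
    # rim by grey mask at flange top
    P,uv=cloud(c,np.ones(g.shape,bool)); k=(abs(P[:,2]-.052)<.004)&(np.hypot(*(P[:,:2]-guess).T)<.056)
    Q=plane(c,uv[k],.052)[:,:2]; rr=np.hypot(*(Q-o.x).T); an=np.arctan2(*(Q-o.x).T[::-1])
    E=[]
    for b in np.linspace(-np.pi,np.pi,73)[:-1]:
        j=(an>=b)&(an<b+2*np.pi/72)
        if j.sum()>5: 
            t=Q[j][np.argsort(rr[j])[-2:]].mean(0)
            if np.hypot(*(t-o.x))>.046: E.append(t)
    E=np.array(E); f=lambda v: (np.hypot(*(E-v[:2]).T)-v[2])*1000
    o2=least_squares(f,[*guess,.05],loss="soft_l1"); print("rim",len(E),o2.x.round(4))
E
python3 - <<'E'
from vs import *; import pickle
d=pickle.load(open("c4.pkl","rb")); vessel(d["wrist"],np.array([.551,-.054]))
d=pickle.load(open("c0.pkl","rb")); 
c=d["wrist"]; vessel(d["top"],np.array([.551,-.054])) if 0 else None
# key socket in wrist view: blue band
c=pickle.load(open("c4.pkl","rb"))["wrist"]
for ce,st,m in blobs(c,"blue",20):
  P,uv=cloud(c,m); print(ce.round(1),st[4],P.mean(0).round(4),P.min(0).round(3),P.max(0).round(3))
E
```

```text
screws 4 centre [ 0.5519 -0.0527] res mm [-0.    0.03 -0.71 -0.69] ang [15.9 16.9 17.4 15.3]
rim 61 [ 0.5518 -0.0526  0.0488]
[254.3 203.7] 125 [ 0.5467 -0.0429  0.1266] [ 0.535 -0.052  0.122] [ 0.562 -0.04   0.13 ]
[254.9 278.3] 2704 [ 0.5489 -0.0494  0.189 ] [ 0.541 -0.233 -0.   ] [ 0.585 -0.038  0.197]
```

Request:
step_arm([
  [0,0,0,0.009,0.002,0.06,-1],
  [0,0,0,0.009,0.002,0.12,-1],
  [0,0,0,0.009,0.002,0.135,-1],
  [0,0,0,0.009,0.002,0.148,-1],
  [0,0,0,0.009,0.002,0.155,-1],
])

```text
time_s: 7.0
eef_pos: [0.552, -0.054, 0.1519]
eef_rot: [0.991, 0.132, 0.0, 0.0]
ft_force: [-4.1, -1.7, 15.6]
gripper_width: 0.0113
```

Run:
```python
from wm import *
print(app([0,0,0,.009,.002,.155]))
from cell import r
s=r.sense(); print(s["eef_pos"],hd(s),s["ft_force"])
```

```text
(array([ 0.5518, -0.0536,  0.151 ]), np.float64(0.2642))
[ 0.5520314  -0.05404131  0.15189727] 0.2642079422614914 [-4.07057282 -1.71705616 15.56084918]
```

Contact came at TCP z 0.1519, where 0.152 was predicted for a key resting on the nut's top, so the small key does not go on. I'll hold briefly with slightly less push, then check.

Request:
step_arm([
  [0,0,0,0,0,-0.003,-1],
  [0,0,0,0,0,-0.003,-1],
])

```text
time_s: 7.25
eef_pos: [0.5519, -0.0539, 0.1521]
eef_rot: [0.991, 0.132, 0.0, 0.0]
ft_force: [0.3, -0.3, -1.6]
gripper_width: 0.0113
```

Run:
```python
from wm import *
print(app([0,0,0,0,0,-.003]))
from cell import r,vision
c=vision.read_camera("wrist"); cv2.imwrite("pics/w5.png",c["img"][:,:,::-1]); s=r.sense(); print(s["eef_pos"],hd(s),s["ft_force"])
```

```text
(array([ 0.5518, -0.0536,  0.1516]), np.float64(0.2642))
[ 0.55194644 -0.05390206  0.15205997] 0.2642749594877562 [ 0.39027695  0.02621962 -0.27427457]
```

View pics/w5.png

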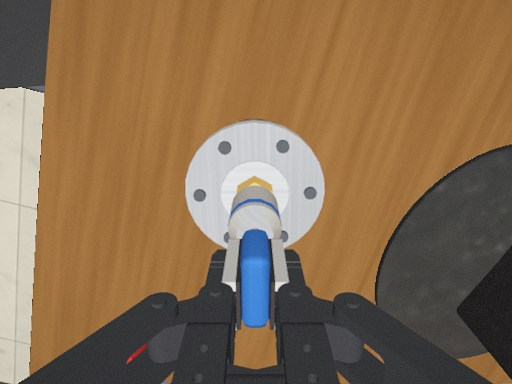

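The wrist view shows the small key standing on the nut, with brass still visible under its rim at (254,183). The push has dropped to about 0 N, so I'll press once more and hold it clearly.

Request:
step_arm([
  [0,0,0,0,0,0.003,-1],
  [0,0,0,0,0,0.005,-1],
  [0,0,0,0,0,0.005,-1],
])

```text
time_s: 7.68
eef_pos: [0.5522, -0.054, 0.1519]
eef_rot: [0.991, 0.132, 0.001, 0.0]
ft_force: [-3.1, 0.4, 12.9]
gripper_width: 0.0113
```

Request:
step_arm([
  [0,0,0,0,0,0,-1],
])

```text
time_s: 7.8
eef_pos: [0.5522, -0.054, 0.1519]
eef_rot: [0.991, 0.132, 0.001, 0.0]
ft_force: [-3.6, -0.2, 12.5]
gripper_width: 0.011
```

The push is steady at 12.5 N with z unchanged, so the small key clearly doesn't fit. Taking it back.

Run:
```python
from wm import *
print(app([0,0,0,0,0,.005]))
print(go(cmd(),[.534,-.3365,.187],-.05))
print(app([0,0,.08,0,.15,-.18]))
print(go(cmd(),[.534,-.3365,.187],-.05))
```

```text
(array([ 0.5518, -0.0536,  0.1506]), np.float64(0.2642))
[ 0.      0.      0.2    -0.4554  1.3421 -0.182 ]
(array([ 0.5597, -0.0826,  0.1866]), np.float64(0.1385))
[ 0.      0.      0.12   -0.3024  1.2398 -0.002 ]
```

Request:
step_arm([
  [0,0,0,0,0,-0.06,-1],
  [0,0,0,0,0,-0.15,-1],
  [0,0,0,0,0,-0.18,-1],
  [0,0,0.04,0,0.05,-0.18,-1],
  [0,0,0.08,0,0.15,-0.18,-1],
])

```text
time_s: 8.43
eef_pos: [0.5597, -0.0831, 0.1869]
eef_rot: [0.998, 0.068, -0.0, -0.0]
ft_force: [0.5, -0.6, -1.3]
gripper_width: 0.0116
```

Request:
step_arm([
  [0,0,0.024,-0.05,0.2,0,-1],
  [0,0,0.048,-0.1,0.42,0,-1],
  [0,0,0.072,-0.16,0.64,0,-1],
  [0,0,0.096,-0.21,0.86,0,-1],
  [0,0,0.12,-0.25,1.0,0,-1],
])

```text
time_s: 9.05
eef_pos: [0.537, -0.2908, 0.1864]
eef_rot: [1.0, -0.027, -0.0, 0.0]
ft_force: [-0.3, 0.3, -1.9]
gripper_width: 0.012
```

Run:
```python
from wm import *
print(app([0,0,.12,-.25,1,0]))
print(go(cmd(),[.534,-.3365,.187],-.05),go(cmd(),[.534,-.3365,.090],-.05))
```

```text
(array([ 0.5378, -0.2876,  0.1866]), np.float64(-0.05))
[ 0.      0.      0.     -0.0066  0.2454 -0.002 ] [ 0.      0.      0.     -0.0066  0.2454  0.483 ]
```

Request:
step_arm([
  [0,0,0,-0.004,0.14,0,-1],
  [0,0,0,-0.0066,0.2454,0.0,-1],
  [0,0,0,-0.0066,0.2454,0.1,-1],
  [0,0,0,-0.0066,0.2454,0.25,-1],
  [0,0,0,-0.0066,0.2454,0.35,-1],
])

```text
time_s: 9.68
eef_pos: [0.5335, -0.337, 0.1153]
eef_rot: [1.0, -0.025, -0.001, -0.0]
ft_force: [-0.1, 0.2, -1.4]
gripper_width: 0.0115
```

Run:
```python
from wm import *
print(app([0,0,0,-.0066,.2454,.35]))
from cell import r,vision
c=vision.read_camera("wrist"); cv2.imwrite("pics/w6.png",c["img"][:,:,::-1]); s=r.sense(); print(s["eef_pos"],hd(s),s["ft_force"])
```

```text
(array([ 0.534 , -0.3365,  0.1166]), np.float64(-0.05))
[ 0.53265998 -0.33646229  0.11297109] -0.0503906920132017 [-1.15923566  0.58989227 -4.86178342]
```

View pics/w6.png

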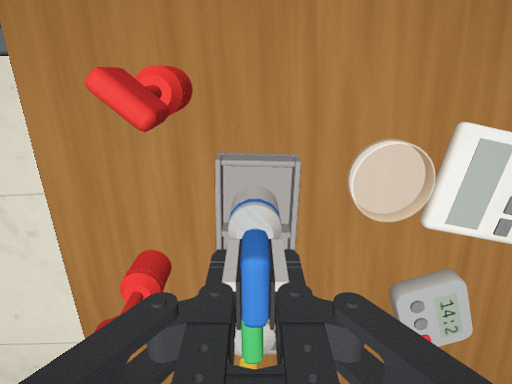

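The blue key is over its own compartment, centred between the walls at x 220–298. Lowering and releasing.

Request:
step_arm([
  [0,0,0,0,0,0.06,-1],
  [0,0,0,0,0,0.12,-1],
  [0,0,0,0,0,0.155,-1],
  [0,0,0,0,0,0.163,-1],
  [0,0,0,0,0,0.163,-1],
])

```text
time_s: 10.35
eef_pos: [0.5341, -0.3369, 0.0846]
eef_rot: [1.0, -0.025, 0.0, 0.0]
ft_force: [-0.1, -0.1, -1.9]
gripper_width: 0.0115
```

Request:
step_arm([
  [0,0,0,0,0,0,-0.6],
  [0,0,0,0,0,0,-0.3],
  [0,0,0,0,0,0,0],
])

```text
time_s: 10.72
eef_pos: [0.5341, -0.3369, 0.0845]
eef_rot: [1.0, -0.025, 0.0, 0.0]
ft_force: [0.5, 0.0, -1.1]
gripper_width: 0.0426
```

Request:
step_arm([
  [0,0,0,0,0,-0.05,0],
  [0,0,0,0,0,-0.15,0],
  [0,0,0,0,0,-0.3,0],
  [0,0,0,0,0,-0.45,0],
  [0,0,0,0,0,-0.5,0],
])

```text
time_s: 11.35
eef_pos: [0.5347, -0.3373, 0.1868]
eef_rot: [1.0, -0.025, 0.001, 0.001]
ft_force: [1.2, -0.2, 0.5]
gripper_width: 0.0429
```

Run:
```python
from wm import *
app([0,0,0,0,0,.163]);print(app([0,0,0,0,0,-.5]))
from cell import r,vision
c=vision.read_camera("wrist"); cv2.imwrite("pics/w7.png",c["img"][:,:,::-1]); s=r.sense(); print(s["eef_pos"],hd(s),s["ft_force"]); wings(c)
t=vision.read_camera("top");wings(t)
print(go(cmd(),[.5245,-.441,.184],-.03))
```

```text
(array([ 0.534 , -0.3365,  0.184 ]), np.float64(-0.05))
[ 0.53468065 -0.33725516  0.18689093] -0.04992664651025119 [ 0.95823838 -0.20929262  0.90258097]
blue [254.1 193.7] 676 zt 0.0967 rect 0.5351 -0.3359 [0.0317 0.0109] mean [ 0.5349 -0.3357] long deg 87.6
green [250.7 258.6] 538 zt 0.0966 rect 0.5299 -0.3881 [0.0327 0.0107] mean [ 0.5299 -0.3877] long deg 88.2
yellow [247.8 315.4] 445 zt 0.0965 rect 0.5247 -0.4395 [0.0348 0.0101] mean [ 0.5249 -0.4399] long deg 87.8
blue [181.8  90.6] 67 zt 0.1613 rect 0.7656 -0.0794 [0.3397 0.0025] mean [ 0.7674 -0.0725] long deg 77.1
[ 0.      0.     -0.0127 -0.0213  0.5242  0.    ]
```

View pics/w7.png

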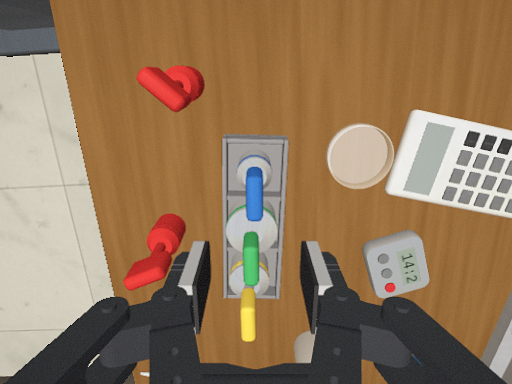

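The blue key stands upright in its compartment again (wing at (254,194), within about 1.5 mm of where it started). Green and yellow are untouched. On to the yellow key.

Request:
step_arm([
  [0,0,-0.008,-0.008,0.18,0,0],
  [0,0,-0.008,-0.021,0.36,0,0],
  [0,0,-0.008,-0.021,0.524,0.05,0],
  [0,0,-0.008,-0.021,0.524,0.15,0],
  [0,0,-0.008,-0.021,0.524,0.25,0],
])

```text
time_s: 12.08
eef_pos: [0.5239, -0.4414, 0.132]
eef_rot: [1.0, -0.019, -0.001, -0.001]
ft_force: [-0.3, 0.6, 0.1]
gripper_width: 0.0428
```

Run:
```python
from wm import *
print(app([0,0,-.008,-.021,.524,.25]))
from cell import r,vision
c=vision.read_camera("wrist"); cv2.imwrite("pics/w8.png",c["img"][:,:,::-1]); s=r.sense(); print(s["eef_pos"],hd(s),s["ft_force"]); wings(c)
print(go(cmd(),[.5245,-.4405,.083],-.038))
```

```text
(array([ 0.5246, -0.441 ,  0.134 ]), np.float64(-0.0374))
[ 0.52310457 -0.44044853  0.1292631 ] -0.037784502246465464 [-0.33715713  0.0723676  -2.75454577]
blue [269.6  30.5] 1538 zt 0.0969 rect 0.5347 -0.3428 [0.0249 0.011 ] mean [ 0.5345 -0.3419] long deg 87.0
blue [367.4 373. ] 118 zt 0.0933 rect 0.5884 -0.5368 [0.0095 0.0232] mean [ 0.591  -0.5421] long deg 136.9
green [261.8 139. ] 1420 zt 0.0968 rect 0.5297 -0.3903 [0.0316 0.0106] mean [ 0.5296 -0.3899] long deg 88.0
yellow [255.2 232.3] 1087 zt 0.0967 rect 0.5245 -0.4414 [0.0321 0.0107] mean [ 0.5245 -0.4416] long deg 87.6
[ 0.      0.      0.0004 -0.0004 -0.0023  0.255 ]
```

View pics/w8.png

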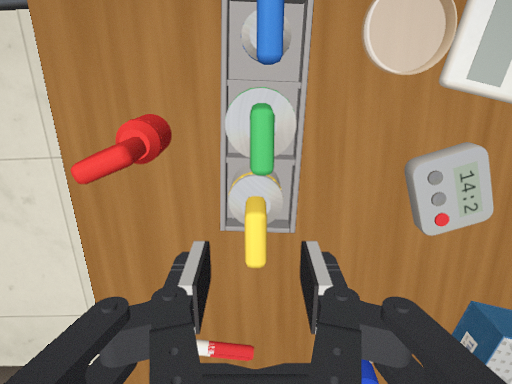

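The yellow wing at (255,232) is centred between the jaws, the green wing is clear of the fingers and there are no red keys near. Gripping.

Request:
step_arm([
  [0,0,0,0,0,0.12,0],
  [0,0,0,0,0,0.25,0],
  [0,0,0,0,0,0.25,0],
  [0,0,0,0,0,0.25,-1],
  [0,0,0,0,0,0.25,-1],
], newtons=60)

```text
time_s: 12.75
eef_pos: [0.525, -0.4417, 0.0856]
eef_rot: [1.0, -0.019, 0.001, 0.001]
ft_force: [-0.6, -1.1, 2.0]
gripper_width: 0.0111
```

Request:
step_arm([
  [0,0,0,0,0,0,-1],
  [0,0,0,0,0,0,-1],
])

```text
time_s: 13.0
eef_pos: [0.525, -0.4417, 0.0855]
eef_rot: [1.0, -0.019, 0.001, 0.001]
ft_force: [-0.3, 0.6, 6.7]
gripper_width: 0.0108
```

Run:
```python
from wm import *
print(app([0,0,0,0,0,.25]))
from cell import r
s=r.sense(); print(s["eef_pos"],hd(s),s["ft_force"],s["gripper_width"],s["eef_rot"])
```

```text
(array([ 0.5246, -0.441 ,  0.084 ]), np.float64(-0.0374))
[ 0.52500375 -0.44166342  0.08554375] -0.037375099483964266 [-0.30710464  0.58296014  6.73030719] 0.010848009911149882 [ 9.99824963e-01 -1.86868596e-02  7.24859733e-04  5.65052448e-04]
```

Request:
step_arm([
  [0,0,0,0,0,-0.1,-1],
  [0,0,0,0,0,-0.3,-1],
  [0,0,0,0,0,-0.5,-1],
  [0,0,0,0,0,-0.65,-1],
  [0,0,0,0,0,-0.7,-1],
])

```text
time_s: 13.62
eef_pos: [0.5251, -0.4417, 0.2264]
eef_rot: [1.0, -0.019, 0.001, 0.001]
ft_force: [0.7, -0.2, -1.9]
gripper_width: 0.0106
```

Run:
```python
from wm import *
print(app([0,0,0,0,0,-.7]))
from cell import r,vision
c=vision.read_camera("wrist"); cv2.imwrite("pics/w9.png",c["img"][:,:,::-1]); s=r.sense(); print(s["eef_pos"],hd(s),s["ft_force"],s["gripper_width"])
print(go(cmd(),[.552,-.053,.224],.27))
```

```text
(array([ 0.5246, -0.441 ,  0.224 ]), np.float64(-0.0374))
[ 0.52498589 -0.44168449  0.22631498] -0.0374511314116604 [-0.14789162  0.02271007 -1.00542815] 0.010884273066377646
[ 0.      0.     -0.1957  0.0646 -1.9436 -0.    ]
```

View pics/w9.png

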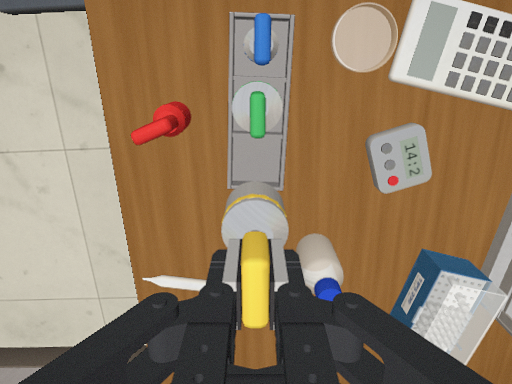

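The yellow key is held, and blue and green are still standing at (262,40) and (258,115). Travelling to the vessel.

Request:
step_arm([
  [0,0,0,0,-0.15,0,-1],
  [0,0,0,0,-0.35,0,-1],
  [0,0,0,0,-0.57,0,-1],
  [0,0,0,0,-0.8,0,-1],
  [0,0,0,0,-1.0,0,-1],
])

```text
time_s: 14.3
eef_pos: [0.5313, -0.2396, 0.2229]
eef_rot: [1.0, -0.019, -0.001, -0.0]
ft_force: [0.8, -0.3, -0.6]
gripper_width: 0.0112
```

Request:
step_arm([
  [0,0,-0.04,0.01,-0.22,0,-1],
  [0,0,-0.08,0.03,-0.45,0,-1],
  [0,0,-0.12,0.05,-0.68,0,-1],
  [0,0,-0.16,0.06,-0.85,0.0,-1],
  [0,0,-0.196,0.065,-0.943,0.0,-1],
])

```text
time_s: 14.92
eef_pos: [0.5516, -0.0519, 0.2231]
eef_rot: [0.991, 0.137, -0.001, -0.0]
ft_force: [0.0, -0.3, -1.0]
gripper_width: 0.0111
```

Run:
```python
from wm import *
app([0,0,0,0,-1,0]);print(app([0,0,-.196,.065,-.943,0]))
```

```text
(array([ 0.5521, -0.0531,  0.224 ]), np.float64(0.2705))
```

Request:
step_arm([
  [0,0,0,0,0,0.05,-1],
  [0,0,0,0,0,0.15,-1],
  [0,0,0,0,0,0.2,-1],
  [0,0,0,0,0,0.22,-1],
  [0,0,0,0,0,0.22,-1],
])

```text
time_s: 15.55
eef_pos: [0.552, -0.0539, 0.1803]
eef_rot: [0.991, 0.134, -0.0, 0.0]
ft_force: [-0.3, 0.3, -0.9]
gripper_width: 0.011
```

Run:
```python
from vs import *
print(app([0,0,0,0,0,.22]))
from cell import r,vision
c=vision.read_camera("wrist"); cv2.imwrite("pics/w10.png",c["img"][:,:,::-1]); s=r.sense(); print(s["eef_pos"],hd(s),s["ft_force"],s["gripper_width"],s["eef_rot"].round(4))
vessel(c,np.array([.5515,-.053]))
```

```text
(array([ 0.5521, -0.0531,  0.18  ]), np.float64(0.2705))
[ 0.55219408 -0.05373131  0.18062217] 0.2700201657281922 [-0.01437123  0.06811586 -0.86130173] 0.011225500384946492 [9.909e-01 1.346e-01 2.000e-04 1.000e-04]
screws 4 centre [ 0.5519 -0.0528] res mm [-0.06  0.09 -0.69 -0.62] ang [17.2 15.8 15.1 17.6]
rim 58 [ 0.5518 -0.0524  0.0487]
```

View pics/w10.png

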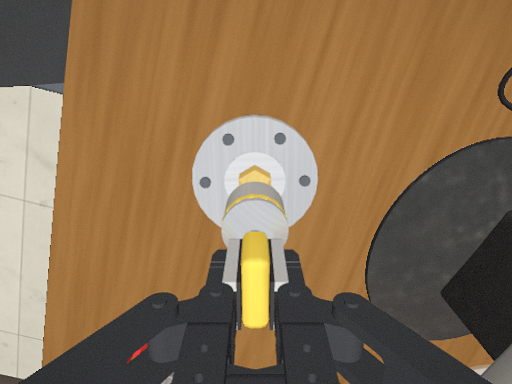

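The wrist view shows the yellow socket above the nut (nut tip (255,172), wing column 256), centred with its flats aligned. The axis estimate agrees to about 1 mm. Lowering with force checks.

Request:
step_arm([
  [0,0,0,0,-0.002,0.05,-1],
  [0,0,0,0,-0.002,0.1,-1],
  [0,0,0,0,-0.002,0.125,-1],
  [0,0,0,0,-0.002,0.135,-1],
  [0,0,0,0,-0.002,0.145,-1],
])

```text
time_s: 16.23
eef_pos: [0.552, -0.053, 0.1514]
eef_rot: [0.991, 0.135, 0.0, -0.0]
ft_force: [-1.2, 0.9, 3.8]
gripper_width: 0.011
```

Request:
step_arm([
  [0,0,0,0,0,0.005,-1],
  [0,0,0,0,0,0.01,-1],
  [0,0,0,0,0,0.015,-1],
])

```text
time_s: 16.6
eef_pos: [0.5519, -0.0524, 0.1489]
eef_rot: [0.991, 0.135, 0.0, -0.001]
ft_force: [-3.2, 5.7, 3.2]
gripper_width: 0.0111
```

It is already 4.6 mm below the nut's top with only a small side force, so it's going on. I'll nudge with the side force and continue down.

Request:
step_arm([
  [0,0,0,-0.001,-0.004,0.01,-1],
  [0,0,0,-0.001,-0.004,0.025,-1],
  [0,0,0,-0.001,-0.004,0.04,-1],
])

```text
time_s: 16.98
eef_pos: [0.5515, -0.0521, 0.1401]
eef_rot: [0.991, 0.135, 0.0, -0.0]
ft_force: [-2.1, 4.4, 1.5]
gripper_width: 0.0109
```

Request:
step_arm([
  [0,0,0,-0.001,-0.003,0.01,-1],
  [0,0,0,-0.001,-0.003,0.022,-1],
  [0,0,0,-0.001,-0.003,0.026,-1],
  [0,0,0,-0.001,-0.003,0.026,-1],
])

```text
time_s: 17.48
eef_pos: [0.5514, -0.0518, 0.1355]
eef_rot: [0.991, 0.135, 0.0, 0.0]
ft_force: [-2.1, 2.8, 8.2]
gripper_width: 0.0109
```

Request:
step_arm([
  [0,0,0,0,0,0,-1],
  [0,0,0,0,0,0,-1],
])

```text
time_s: 17.73
eef_pos: [0.5513, -0.0518, 0.1355]
eef_rot: [0.991, 0.135, 0.0, 0.0]
ft_force: [-2.4, 3.1, 8.4]
gripper_width: 0.011
```

Run:
```python
from vs import *
from cell import r,vision
for n in("wrist","top"):
  c=vision.read_camera(n); cv2.imwrite(f"pics/{n}11.png",c["img"][:,:,::-1])
s=r.sense(); print(s["eef_pos"],hd(s),s["ft_force"],s["gripper_width"],s["eef_rot"].round(4))
```

```text
[ 0.55132408 -0.05183535  0.13552758] 0.2704663289260765 [-3.19677308  2.67863023  7.05422073] 0.010947457667561463 [9.909e-01 1.348e-01 3.000e-04 1.000e-04]
```

View pics/wrist11.png

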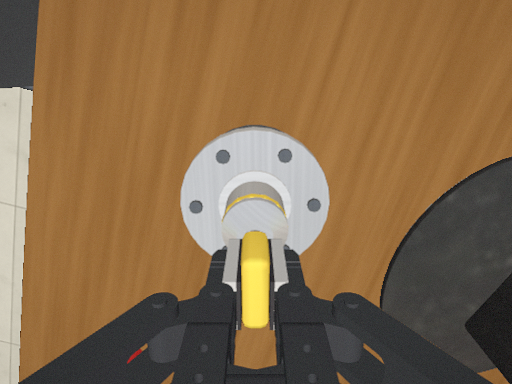

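The yellow key is home. The TCP is at z 0.1355, exactly the predicted seated height, with 8 N of push on the washer. Brass is no longer visible and the wing is square in the jaws (256,280). Checking the tray in the top view before handing in.

Run:
```python
import cv2
cv2.imwrite("pics/top11b.png",cv2.imread("pics/top11.png"))
```

```text
(no output)
```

View pics/top11b.png

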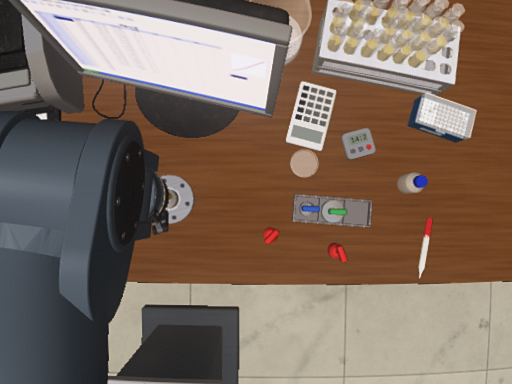

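The top view shows blue at (310,209) and green at (338,211) standing in their compartments as at the start. The yellow compartment is empty, and the bystanders and red look-alikes have not moved. Handing in.

Run:
```python
from cell import r
print(r.sign_off()); s=r.sense(); print(s["time_s"],s["eef_pos"],s["ft_force"],s["gripper_width"])
```

```text
the job is handed in; nothing more can be done
None
the job is handed in; nothing more can be done
```

The yellow (medium) key fits: it is seated fully on the nut and still gripped, and I handed the job in at about 18 s of the 48 s allowed. No verdict was reported.

- **Small (blue) key:** I set it square on the nut and pressed at a steady 12.5 N. It stopped at the nut-top height (TCP 0.1519 m, 0.152 m predicted), so it did not fit. I stood it back in its compartment, about 1.5 mm from where it started.
- **Medium (yellow) key:** it slid down over the nut to TCP 0.1355 m, exactly the predicted seated height. At the last check it was upright, pressing with about 8 N, with the jaws closed on the wing at 60 N commanded grip.
- **Everything else:** I never touched the large (green) key. The last top view shows blue and green in their compartments and the bystanders and red look-alikes where they were.

**Checks that disagreed or fell short:**
- The wrist and top cameras differed by about 1 mm on the nut's axis. About 3 N of side force remained at the end, which suggests the key rests against one side of its roughly 1 mm play.
- After the first brief press with the blue key (about 15 N), the push fell to about 0 N when I eased off, so I pressed again and held it.
- The arm blocked the scene camera when I checked it over the vessel, so that view gave no check there.

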